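# Close the two casting moulds

## Task

Close the two round plaster casting moulds on the turntables: give each the top that belongs to it (same size, same coloured line), set it on natches down and turn it until you feel the natches drop into their holes and the top lies flush. Plaster chips, so do not force or drop the tops; leave the odd top with the green line, the jug, the brush and the wooden rib where they are.

Things in the scene. Friction and masses are not known exactly. Their poses are not given: they have to be found in the camera images.
- top_wide: Top of the wide mould: plaster disc 116 mm across, 16 mm thick, blue line round it; the round pouring collar on it, 50 mm across, 34 mm high, is its grip. About 0.23 kg. Under it four natches (half-ball knobs, 15 mm wide, 6.5 mm high), 45.5 mm from the middle on its +x, +y, -x, -y axes. Origin: middle of the disc's flat underside, z up; 6.5 mm over the bench at the start.
- top_narrow: Top of the narrow mould: plaster disc 92 mm across, 16 mm thick, red line round it; the round pouring collar on it, 38 mm across, 34 mm high, is its grip. About 0.15 kg. Under it four natches (half-ball knobs, 15 mm wide, 6.5 mm high), 33.5 mm from the middle on its +x, +y, -x, -y axes. Origin: middle of the disc's flat underside, z up; 6.5 mm over the bench at the start.
- top_odd: Odd yellowed top, fits neither mould, leave it: plaster disc 104 mm across, 16 mm thick, green line round it; the round pouring collar on it, 44 mm across, 34 mm high, is its grip. About 0.19 kg. Under it four natches (half-ball knobs, 15 mm wide, 6.5 mm high), 39.5 mm from the middle on its +x, +y, -x, -y axes. Origin: middle of the disc's flat underside, z up; 6.5 mm over the bench at the start.
- mouth_wide (a point): middle of the wide mould's mouth, level with the flat top of its wall; z up. In the wall's top, 45.5 mm from the middle, four natch holes a quarter turn apart, tapered, 8 mm deep, 18 mm wide at the surface. They face another way each time, NOT told by this entry's axes: find them by feel. Between holes the top rides 6.5 mm high, starts to sink 8 mm from a hole's centre, is fully home (0 mm) within 1.5 mm.
- mouth_narrow (a point): middle of the narrow mould's mouth, level with the flat top of its wall; z up. In the wall's top, 33.5 mm from the middle, four natch holes a quarter turn apart, tapered, 8 mm deep, 18 mm wide at the surface. They face another way each time, NOT told by this entry's axes: find them by feel. Between holes the top rides 6.5 mm high, starts to sink 8 mm from a hole's centre, is fully home (0 mm) within 1.5 mm.
- turntable_wide: turntable with the wide mould: plaster drum 116 mm across with a blue line round it, cavity 66 mm across, its mouth 145 mm above the bench. Turntable foot 150 mm across, head 160 mm across, 80 mm high. Its clamp screw is done up: head and mould do not turn (that takes over 5 N m) or slide. Origin: middle of the foot's underside, z up.
- turntable_narrow: turntable with the narrow mould: plaster drum 92 mm across with a red line round it, cavity 42 mm across, its mouth 145 mm above the bench. Turntable foot 150 mm across, head 160 mm across, 80 mm high. Its clamp screw is done up: head and mould do not turn (that takes over 5 N m) or slide. Origin: middle of the foot's underside, z up.
- jug: white plastic slip jug, 88 mm across, 120 mm high, handle at +y; origin at the middle of its underside, z up. Leave it.
- brush: brush 200 mm long lying along its own x, about 25 mm high. Leave it.
- rib: flat wooden potter's rib (half-moon scraper), 100 x 36 x 6 mm, origin on its underside. Leave it.
Not all that is in view belongs to the job. Leave any pink or yellow look-alike of the top_wide alone.

How it is judged:
At the end, for the whole second after the job is handed in: Each mould is closed by its own top: the top's flat underside is within 2.2 mm of the mould wall's top (natches fully in their holes), within 4 mm of centred and level within 0.03 rad, at rest and let go; the odd top is within 20 mm, and jug, brush and rib within 30 mm, of where they were (z of top_wide in the frame of mouth_wide between -0.004 and 0.0022 m and horizontal distance between top_wide and mouth_wide below 0.004 m and angle between each of top_wide, top_narrow's own z axis and vertical below 0.03 rad and linear speed of each of top_wide, top_narrow below 0.02 m/s and z of top_narrow in the frame of mouth_narrow between -0.004 and 0.0022 m and horizontal distance between top_narrow and mouth_narrow below 0.004 m and distance of top_odd from where it was at the start of the episode below 0.02 m and distance of each of jug, brush, rib from where it was at the start of the episode below 0.03 m); the robot touches nothing.
It fails at once if the odd top with the green line is moved more than 20 mm (distance of top_odd from where it was at the start of the episode above 0.02 m).
It fails at once if jug, brush or rib is moved more than 30 mm, or the jug is tipped (distance of any of jug, brush, rib from where it was at the start of the episode above 0.03 m or angle between jug's own z axis and vertical above 0.5 rad).
It fails at once if a top is forced or knocked against a mould with more than 60 N (contact force between any of top_wide, top_narrow and turntable_wide above 60 N or contact force between any of top_wide, top_narrow and turntable_narrow above 60 N).
It fails at once if a top is dropped: it falls faster than 0.5 m/s with no finger on it (about 13 mm) ((linear speed of top_wide above 0.5 m/s and contact force between top_wide and the fingers below 0.01 N) or (linear speed of top_narrow above 0.5 m/s and contact force between top_narrow and the fingers below 0.01 N)).
It also fails if it takes over 72 s, if anything falls off the work surface, if the arm or the gripper's body presses on something with over 40 N, if the wrist force passes 120 N, or if a joint passes its speed limit or range.

## Robot

A 6-joint arm with a two-finger parallel gripper is mounted at the origin on the work surface. World frame = base frame: x ahead of the robot, y to its left, z up, the work surface at z = 0. Lengths are in m, angles in rad, forces in N, time in s.
With the tool pointing down it reaches from about 0.3 to 0.875 m from the base axis. Payload 6.4 kg.
Tool frame: the origin (TCP) lies midway between the tips of the shut fingers; the grasp point (between the pads) lies 19 mm behind it; z points along the fingers, y is the line along which they close (so a half turn about z gives the same grasp; the last joint's range is limited). The gripper opens to 85 mm and grips with 20 to 120 N. Pads are 22 mm wide; open, the fingers measure 114 mm over their backs; the gripper's body (76 mm by 85 mm) begins 54 mm behind the grasp point. The pads swing forward as they close: fully open they stand 13 mm farther back than shut.
Start: joints at [1.027, 0.181, 1.607, -0, 1.354, -0.206], TCP at [0.191, 0.543, 0.231] pointing down, gripper open.
Joint ranges: [-2.99, 2.99], [-0.89, 2.07], [0.3, 2.58], [-1.14, 4.28], [0, 2.63], [-3.12, 3.12]. Speed limits (rad/s): [2.57, 2.57, 3.01, 3.14, 3.14, 3.14].

## Interface

Orientations are given as [roll, pitch, yaw] about the fixed x, y, z axes, in that order (R = Rz(yaw) Ry(pitch) Rx(roll)).
In Python, from workcell import bot, vision, ticket gives the robot as it stands.
- The arm moves only by the shell command python3 -m pendant 'ROWS' [FORCE]. ROWS is a JSON object of lists of equal length, an entry for each row: "grip": the closure, from 0 (fully open) to 1 (shut); "delta_pos": the shift along the tool's x, y, z in m, a list of three; "twist": the turn, a rotation vector about the tool's x, y, z in degrees, a list of three. A call has exactly 8 rows; each row shifts and turns the commanded pose from where the row before left it, along the tool's axes as they then stand; what a row does not reach is not made up. A row lasts 1/12 s, in which the tool goes at most 41.7 mm and 7.16 degrees, less where a joint would pass 70% of its speed; a pose out of reach is approached as far as the arm can. A call with a gripper value outside its range is refused whole. The fingers move at their own pace and stop on an object; FORCE is the grip in N (left out, the last holds). Time passes only in rows, so rows that do not move let the fingers close, or fill a call up. It gives the time, the measured TCP pose, the force, the opening and the grip force at its end, in the units of the state.
- bot.observe(): the state, without advancing time (a new reading comes with each control period).
- vision.snapshot(name): name is "scene" or "top" or "wrist"; returns (picture, depth): 480x640x3 uint8, red, green, blue; 480x640 float32, m along the optical axis (not along the pixel's ray), 0 where there is no reading.
- vision.calibration(name): a dict with "fx", "fy", "cx", "cy" (pixels), "R" (3x3) and "t" (3): a world point X has camera coordinates R X + t; the wrist camera has in their place "tool_from_camera" (4x4, takes a point from camera to tool coordinates, whose origin is the TCP and whose axes are the flange's). Camera axes: x right, y down, z forward; pixel columns grow to the right and rows downward; lengths in m; the calibration is good to about 2 mm. The wrist camera is an equidistant fisheye: a pixel r from the principal point sees the ray r / f radians off the axis. A picture is of the moment at which its call begins: read the wrist's pose just before it. calibration takes no time and is no camera call.
- ticket.hand_in(): hands the job in; it is judged then, once.
Trained networks look in the newest picture that a camera, given by its name, has taken for a name from the list of things; names that differ only in an ending like _2 or _b are one class to them, and where a whole thing is asked for, a point or a joint stands for the part that bears it (a point fixed in the world has none). Each returns a list of dicts, best first, with "conf" (0 to 1); they miss things now and then, are a little off and sometimes report something else, mostly with a low value. They report only what shows in the picture. A call takes as long as a camera call. They do not tell look-alikes from the thing itself.
- vision.spot_in(camera, name): "xyz" ([x, y, z] in m, in the coordinates of the camera as it stood for that picture, good to about 4 mm: the middle of the surface that is visible of it).
- vision.pinpoint(camera, name): "xyz" ([x, y, z] in m, in the coordinates of the camera as it stood for that picture, good to about 4 mm: a listed point, or the origin of a listed thing).
The state is a dict: "clock": time; "q": joint angles; "joint_vel": joint speeds; "tau": joint torques, N m; "ee_pos": TCP position; "ee_rot": TCP orientation; "wrist_force": force on the tool from outside, world axes, zero at the start; "ft_torque": the same for the moment, N m; "finger_gap": finger opening in m; "gripper_force": force on a finger pad.
Only numpy, scipy, OpenCV 4.12 (cv2) and the standard library are available. Lean on these libraries where they do the work, as an engineer would, in place of code of your own. Each camera call takes 0.05 s, during which the arm holds its last target. There are 200 camera calls.

## Working session

There is one attempt and no reset: what is moved stays moved. The work goes in short steps, Python scripts to look and compute and a shell command to move; the robot and the scene stay as the last step left them, time stands still between calls to the robot, and variables do not carry over. Pictures are saved under pics/ and viewed, at most 10 in all, crops included, and the job is handed in when it is done.

```bash
mkdir -p pics
cat > h.py <<'E'
import numpy as np,cv2
from workcell import bot,vision,ticket
def w(cam,p):
    c=vision.calibration(cam);return np.array(c["R"]).T@(np.array(p)-np.array(c["t"]))
E
python3 - <<'E'
from h import *
ims=[]
for cam in ("top","scene"):
    im,d=vision.snapshot(cam); cv2.imwrite(f"pics/{cam}.png",im[:,:,::-1]); np.save(cam,d); np.save(cam+"_im",im)
    for n in ["top_wide","top_narrow","top_odd","mouth_wide","mouth_narrow","jug","brush","rib"]:
        for r in vision.pinpoint(cam,n)[:3]:
            c=vision.calibration(cam);p=r["xyz"]
            print(cam,n,round(r["conf"],2),w(cam,p).round(3),int(c["fx"]*p[0]/p[2]+c["cx"]),int(c["fy"]*p[1]/p[2]+c["cy"]))
s=bot.observe();print(s)
E
```

```text
top top_wide 0.79 [ 0.457 -0.025  0.007] 338 285
top top_wide 0.65 [ 0.3   -0.174 -0.002] 409 360
top top_wide 0.6 [ 0.282 -0.326  0.007] 483 368
top top_narrow 0.59 [ 0.458 -0.237  0.005] 437 284
top top_odd 0.65 [0.45  0.231 0.007] 218 289
top top_odd 0.16 [ 0.597  0.387 -0.001] 149 222
top mouth_wide 0.8 [0.608 0.163 0.145] 242 200
top mouth_wide 0.53 [0.452 0.231 0.009] 217 288
top mouth_narrow 0.63 [ 0.591 -0.152  0.141] 406 209
top jug 0.64 [ 0.582 -0.383  0.002] 502 227
top jug 0.27 [0.596 0.385 0.   ] 150 222
top brush 0.74 [0.594 0.387 0.003] 148 223
top rib 0.89 [ 0.765 -0.026 -0.002] 337 148
scene top_wide 0.92 [ 0.455 -0.033  0.007] 330 249
scene top_wide 0.9 [ 0.301 -0.177  0.005] 327 203
scene top_wide 0.73 [ 0.28  -0.326  0.006] 294 183
scene top_narrow 0.71 [ 0.458 -0.238  0.008] 272 219
scene top_odd 0.64 [0.449 0.233 0.007] 425 297
scene mouth_wide 0.74 [0.61  0.163 0.144] 356 275
scene mouth_narrow 0.72 [ 0.593 -0.154  0.144] 249 210
scene jug 0.55 [ 0.585 -0.389 -0.002] 201 222
scene brush 0.94 [0.595 0.387 0.   ] 457 384
scene rib 0.71 [ 0.764 -0.026  0.002] 236 324
scene rib 0.34 [ 0.458 -0.235  0.009] 273 219
{'clock': 0.9, 'q': array([ 1.02673375e+00,  1.80792402e-01,  1.60699455e+00,  7.39277138e-06,
        1.35380827e+00, -2.06267114e-01]), 'joint_vel': array([ 0.00084314,  0.00091316, -0.00050279, -0.00108854, -0.00152858,
       -0.00011987]), 'tau': array([-8.09877438e-04, -4.44846404e+01, -3.51681876e+01, -2.18380283e-04,
        8.86207599e-04,  8.12676262e-06]), 'ee_pos': array([0.19053106, 0.54253153, 0.23129537]), 'ee_rot': array([-3.14159162e+00, -7.59217005e-06,  2.80379560e+00]), 'wrist_force': array([-0.76090842,  0.13626142, -0.22583345]), 'ft_torque': array([-0.01068571,  0.00868591, -0.02645875]), 'gripper_force': 0.0, 'finger_gap': 0.08548664083956999}
```

View pics/top.png

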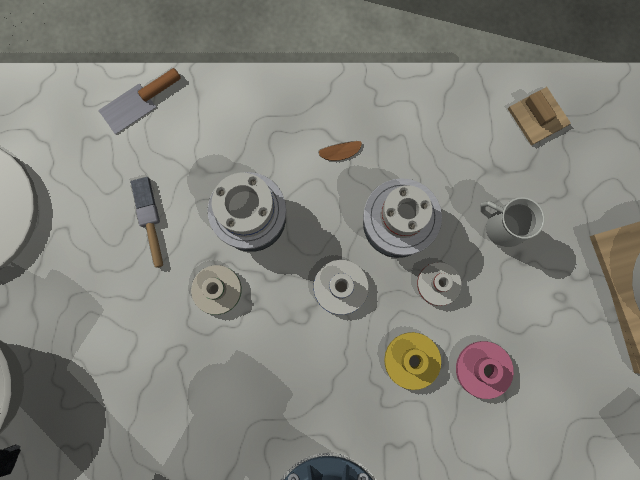

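View pics/scene.png

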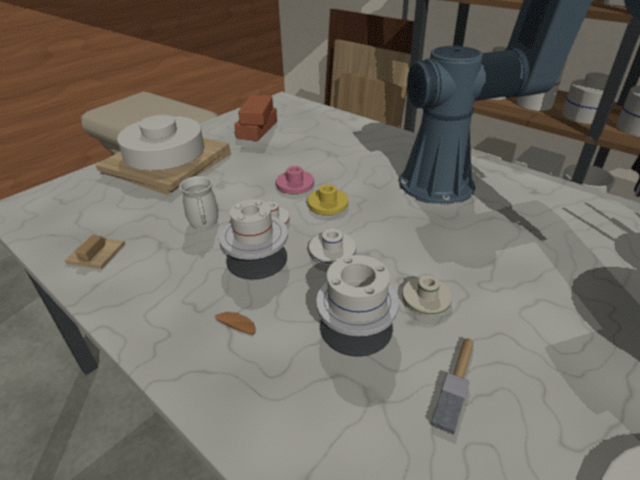

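The tops in the top view are: white wide disc at (341,287), white narrow one at (440,284), yellowed odd one at (216,289), and yellow (413,361) and pink (486,370) look-alikes. White with a blue line fits top_wide and white with a red line fits top_narrow. I'll confirm both in an enlarged crop and refine the centres from depth.

Run:
```python
from h import *
im=np.load("top_im.npy");sc=np.load("scene_im.npy")
a=cv2.resize(im[250:325,180:480],(800,200),interpolation=3);b=cv2.resize(sc[180:340,240:480],(600,400),interpolation=3)
o=np.zeros((600,800,3),np.uint8);o[:200]=a;o[200:,:600]=b
cv2.imwrite("pics/crop.png",o[:,:,::-1])
P={}
for cam in("top","scene"):
    d=np.load(cam+".npy");c=vision.calibration(cam);v,u=np.mgrid[:480,:640]
    X=np.stack([(u-c["cx"])/c["fx"]*d,(v-c["cy"])/c["fy"]*d,d],-1).reshape(-1,3)[d.ravel()>0]
    P[cam]=(X-np.array(c["t"]))@np.array(c["R"])
    W=P[cam]
    for n,x,y,z,R in[("wide",.457,-.028,.0565,.025),("narrow",.458,-.237,.0565,.019),("discW",.457,-.028,.0225,.058),("discN",.458,-.237,.0225,.046),("mW",.609,.163,.145,.058),("mN",.592,-.153,.145,.046)]:
        r=np.hypot(W[:,0]-x,W[:,1]-y); s=W[(r<R+.012)&(abs(W[:,2]-z)<.007)]
        if len(s)<10: print(n,len(s));continue
        q=s[:,:2].astype(np.float32)
        (cx,cy),rad=cv2.minEnclosingCircle(q)
        print(cam,n,len(s),"circ",round(cx,4),round(cy,4),round(rad,4),"mean",s.mean(0).round(4),"z med",np.median(s[:,2]).round(4))
```

```text
top wide 340 circ 0.4536 -0.0288 0.0253 mean [ 0.4533 -0.0289  0.0547] z med 0.0549
top narrow 221 circ 0.4597 -0.2369 0.0194 mean [ 0.4594 -0.2365  0.0546] z med 0.0548
top discW 1957 circ 0.4536 -0.0289 0.058 mean [ 0.4526 -0.0286  0.0212] z med 0.0212
top discN 1199 circ 0.4596 -0.2371 0.0465 mean [ 0.4586 -0.2352  0.0211] z med 0.021
top mW 1824 circ 0.607 0.1647 0.0587 mean [0.6063 0.1644 0.1433] z med 0.1434
top mN 1312 circ 0.5928 -0.153 0.0466 mean [ 0.5923 -0.1534  0.1432] z med 0.1434
scene wide 196 circ 0.4546 -0.027 0.0269 mean [ 0.4563 -0.0253  0.0545] z med 0.0547
scene narrow 65 circ 0.4597 -0.2346 0.0219 mean [ 0.4558 -0.2301  0.0541] z med 0.0543
scene discW 787 circ 0.4536 -0.0261 0.0595 mean [ 0.4654 -0.0193  0.0213] z med 0.0212
scene discN 145 circ 0.4391 -0.2216 0.038 mean [ 0.4391 -0.2147  0.0213] z med 0.0211
scene mW 1542 circ 0.6071 0.166 0.0596 mean [0.6107 0.1693 0.1435] z med 0.1438
scene mN 680 circ 0.5938 -0.152 0.0487 mean [ 0.5956 -0.1492  0.1432] z med 0.1436
```

View pics/crop.png

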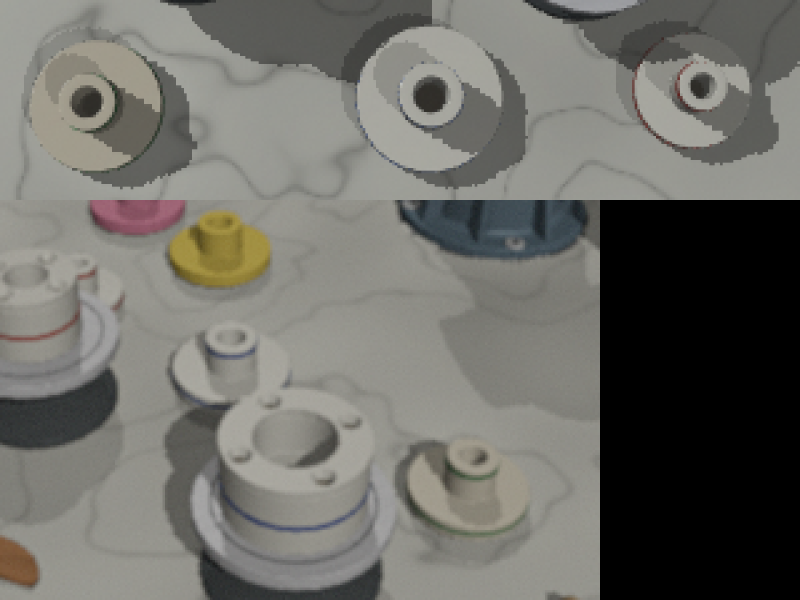

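The crop confirms it: the white top with the blue line is at crop (430,95) and the white one with the red line at (700,90); the left one is yellowed with a green line. The depth heights and radii match the given sizes, apart from a camera offset of about −1.6 mm in z. Moving to above top_wide.

```bash
python3 -m pendant '{"grip":[0,0,0,0,0,0,0,0],"delta_pos":[[0,0,0],[0,0,0],[0,0,0],[-0.008,-0.017,0.003],[-0.0164,-0.0357,0.005],[-0.0164,-0.0357,0.005],[-0.0164,-0.0357,0.005],[-0.0164,-0.0357,0.005]],"twist":[[0,0,-6.45],[0,0,-6.45],[0,0,-6.45],[0,0,0],[0,0,0],[0,0,0],[0,0,0],[0,0,0]]}' 30
python3 -m pendant '{"grip":[0,0,0,0,0,0,0,0],"delta_pos":[[-0.0164,-0.0357,0.005],[-0.0164,-0.0357,0.005],[-0.0164,-0.0357,0.005],[-0.0164,-0.0357,0.005],[-0.0164,-0.0357,0.005],[-0.0164,-0.0357,0.005],[-0.0164,-0.0357,0.005],[-0.0164,-0.0357,0.005]],"twist":[[0,0,0],[0,0,0],[0,0,0],[0,0,0],[0,0,0],[0,0,0],[0,0,0],[0,0,0]]}'
```

```text
clock: 1.57
ee_pos: [0.2643, 0.3813, 0.2081]
ee_rot: [3.141, 0.0, -3.141]
wrist_force: [0.9, 0.6, 0.6]
finger_gap: 0.085
gripper_force: 0.0
clock: 2.23
ee_pos: [0.3959, 0.0952, 0.1685]
ee_rot: [3.142, 0.001, 3.141]
wrist_force: [0.9, 0.5, 0.1]
finger_gap: 0.0852
gripper_force: 0.0
```

```bash
python3 -m pendant '{"grip":[0,0,0,0,0,0,0,0],"delta_pos":[[-0.0145,-0.0308,0.010],[-0.0145,-0.0308,0.010],[-0.0145,-0.0308,0.010],[-0.0098,-0.0208,0.005],[-0.0046,-0.010,0.0],[0,0,0],[0,0,0],[0,0,0]],"twist":[[0,0,0],[0,0,0],[0,0,0],[0,0,0],[0,0,0],[0,0,0],[0,0,0],[0,0,0]]}'
cat >> h.py <<'E'
from scipy.spatial.transform import Rotation as Ro
def wrist_pts(tag):
    s=bot.observe();im,d=vision.snapshot("wrist");c=vision.calibration("wrist")
    v,u=np.mgrid[:480,:640];dx=(u-c["cx"])/c["fx"];dy=(v-c["cy"])/c["fy"];r=np.hypot(dx,dy)+1e-9
    t=np.tan(np.clip(r,0,1.5));X=np.stack([t*dx/r*d,t*dy/r*d,d],-1)
    T=np.array(c["tool_from_camera"]);X=X@T[:3,:3].T+T[:3,3]
    W=X@Ro.from_euler("xyz",s["ee_rot"]).as_matrix().T+s["ee_pos"]
    cv2.imwrite(f"pics/{tag}.png",im[:,:,::-1]);return im,d,W[(d>0)&(r<1.3)],s
def circ(W,x,y,z,R,dz=.007):
    r=np.hypot(W[:,0]-x,W[:,1]-y);q=W[(r<R+.012)&(abs(W[:,2]-z)<dz)]
    if len(q)<10:return len(q)
    (a,b),rad=cv2.minEnclosingCircle(q[:,:2].astype(np.float32));return len(q),np.round([a,b,rad,np.median(q[:,2])],4)
E
python3 - <<'E'
from h import *
im,d,W,s=wrist_pts("w1");print(s["ee_pos"],s["wrist_force"])
print(circ(W,.4538,-.028,.0565,.025),circ(W,.4538,-.028,.0225,.058))
E
```

```text
clock: 2.9
ee_pos: [0.4528, -0.0249, 0.1335]
ee_rot: [3.141, -0.0, -3.141]
wrist_force: [-0.5, 0.2, -0.4]
finger_gap: 0.0851
gripper_force: 0.0
[ 0.45280296 -0.02493218  0.1335486 ] [-0.46789152  0.15989082 -0.44134539]
(3469, array([ 0.4542, -0.0281,  0.0254,  0.056 ])) (14171, array([ 0.4547, -0.0283,  0.0585,  0.0222]))
```

View pics/w1.png

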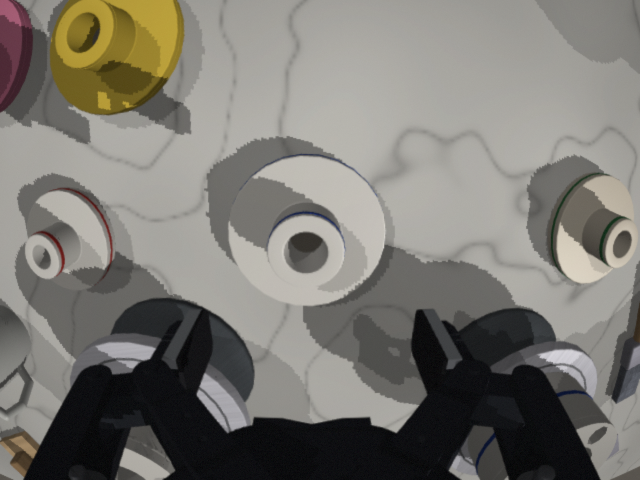

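The wrist view shows top_wide centred at (307,235) with its blue line and the collar clear between the fingers. Its centre is (0.4542, −0.0282), which agrees with the earlier measurement. Descending.

```bash
python3 -m pendant '{"grip":[0,0,0,0,0,0,0,0],"delta_pos":[[-0.0014,-0.0033,0.010],[0,0,0.019],[0,0,0.019],[0,0,0.019],[0,0,0.018],[0,0,0.013],[0,0,0.007],[0,0,0.0035]],"twist":[[0,0,0],[0,0,0],[0,0,0],[0,0,0],[0,0,0],[0,0,0],[0,0,0],[0,0,0]]}' 40
python3 -m pendant '{"grip":[1,1,1,1,1,1,1,1],"delta_pos":[[0,0,0],[0,0,0],[0,0,0],[0,0,0],[0,0,0],[0,0,0],[0,0,0],[0,0,0]],"twist":[[0,0,0],[0,0,0],[0,0,0],[0,0,0],[0,0,0],[0,0,0],[0,0,0],[0,0,0]]}' 40
```

```text
clock: 3.62
ee_pos: [0.4536, -0.0285, 0.0235]
ee_rot: [3.141, -0.002, -3.141]
wrist_force: [0.4, 0.1, 1.0]
finger_gap: 0.0854
gripper_force: 0.0
clock: 4.28
ee_pos: [0.4556, -0.0297, 0.0258]
ee_rot: [-3.141, 0.002, 3.141]
wrist_force: [-0.4, -0.2, 6.0]
finger_gap: 0.0492
gripper_force: 41.1
```

```bash
python3 -m pendant '{"grip":[1,1,1,1,1,1,1,1],"delta_pos":[[0,0,-0.006],[0,0,-0.015],[0,0,-0.03],[0,0,-0.034],[0,0,-0.034],[0,0,-0.034],[0,0,-0.018],[0,0,-0.009]],"twist":[[0,0,0],[0,0,0],[0,0,0],[0,0,0],[0,0,0],[0,0,0],[0,0,0],[0,0,0]]}' 40
python3 - <<'E'
from h import *
im,d,W,s=wrist_pts("w2");p=s["ee_pos"];print(s["clock"],p,s["ee_rot"],s["wrist_force"],s["gripper_force"],s["finger_gap"])
print("disc",circ(W,p[0],p[1],p[2]-.0033,.058,.006),"mouth",circ(W,.608,.1645,.145,.058))
E
```

```text
clock: 4.95
ee_pos: [0.4559, -0.0298, 0.2082]
ee_rot: [-3.14, 0.005, -3.142]
wrist_force: [1.4, -0.9, -1.3]
finger_gap: 0.0488
gripper_force: 42.0
4.95 [ 0.45586759 -0.02979114  0.20823191] [-3.1399088   0.00494609 -3.14154588] [ 1.36984539 -0.87844023 -1.32015599] 42.003607749938965 0.048849522385731606
disc (24750, array([ 0.4552, -0.0292,  0.0585,  0.2044])) mouth (2591, array([0.6062, 0.1667, 0.0592, 0.1444]))
```

View pics/w2.png

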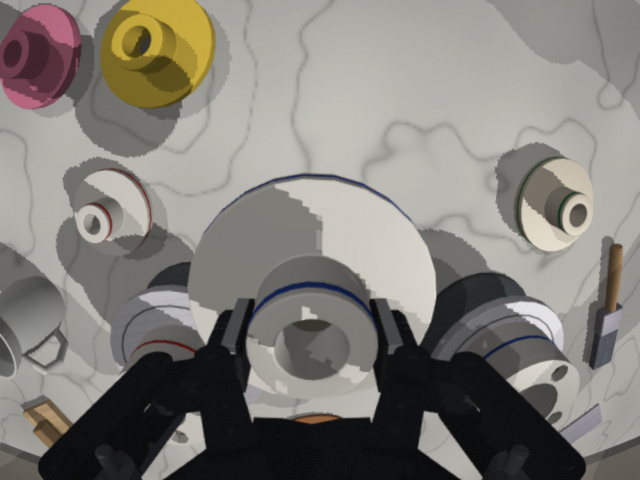

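The top is held level and centred at the tool, with the collar at (312,345) and the disc centre within 1 mm of the TCP. Carrying it over the wide mould.

```bash
python3 -m pendant '{"grip":[1,1,1,1,1,1,1,1],"delta_pos":[[-0.009,0.0115,0],[-0.019,0.0243,0],[-0.026,0.0332,0],[-0.028,0.0357,0],[-0.028,0.0357,0],[-0.023,0.0294,0.003],[-0.0135,0.0172,0.003],[-0.0061,0.0077,0.002]],"twist":[[0,0,0],[0,0,0],[0,0,0],[0,0,0],[0,0,0],[0,0,0],[0,0,0],[0,0,0]]}' 40
python3 -m pendant '{"grip":[1,1,1,1,1,1,1,1],"delta_pos":[[0,0,0.008],[0,0,0.007],[0,0,0.005],[0,0,0.003],[0,0,0.002],[0,0,0],[0,0,0],[0,0,0]],"twist":[[0,0,0],[0,0,0],[0,0,0],[0,0,0],[0,0,0],[0,0,0],[0,0,0],[0,0,0]]}' 40
python3 - <<'E'
from h import *
s=bot.observe();print(s["ee_pos"],s["wrist_force"],s["ft_torque"],s["q"])
E
```

```text
clock: 5.67
ee_pos: [0.6021, 0.1617, 0.1935]
ee_rot: [3.141, -0.004, -3.139]
wrist_force: [-0.5, -0.8, -1.5]
finger_gap: 0.0489
gripper_force: 42.2
clock: 6.33
ee_pos: [0.6026, 0.1588, 0.1725]
ee_rot: [3.142, 0.001, 3.141]
wrist_force: [-0.2, -0.0, -3.0]
finger_gap: 0.049
gripper_force: 42.3
[0.60264712 0.15876377 0.17245111] [-0.19953795 -0.0158238  -3.03778264] [-0.00171597  0.06543752  0.02065874] [ 6.74250316e-02  3.39879334e-01  1.53404095e+00  1.00857857e-06
  1.26651555e+00 -1.50281648e+00]
```

```bash
python3 -m pendant '{"grip":[1,1,1,1,1,1,1,1],"delta_pos":[[-0.003,0.003,0],[-0.0029,0.0031,0],[0,0,0],[0,0,0.001],[0,0,0.001],[0,0,0.0005],[0,0,0],[0,0,0]],"twist":[[0,0,0],[0,0,0],[0,0,0],[0,0,0],[0,0,0],[0,0,0],[0,0,0],[0,0,0]]}' 40
python3 - <<'E'
from h import *
s=bot.observe();print(s["ee_pos"],s["wrist_force"],s["ft_torque"])
E
```

```text
clock: 7.0
ee_pos: [0.6088, 0.1655, 0.1709]
ee_rot: [3.141, 0.002, -3.141]
wrist_force: [-2.1, 0.5, 6.2]
finger_gap: 0.0488
gripper_force: 43.0
[0.60877685 0.16550235 0.17087466] [-2.074949    0.52511868  6.21288974] [0.02085313 0.36637031 0.00960172]
```

Contact is gentle at about 8 N. Now turning with a light press to feel for the natches.

```bash
R='{"a":1}'; python3 -m pendant '{"grip":[1,1,1,1,1,1,1,1],"delta_pos":[[0,0,0],[0,0,0],[0,0,0],[0,0,0],[0,0,0],[0,0,0],[0,0,0],[0,0,0]],"twist":[[0,0,1.75],[0,0,1.75],[0,0,1.75],[0,0,1.75],[0,0,1.75],[0,0,1.75],[0,0,1.75],[0,0,1.75]]}' 40
python3 -m pendant '{"grip":[1,1,1,1,1,1,1,1],"delta_pos":[[0,0,0],[0,0,0],[0,0,0],[0,0,0],[0,0,0],[0,0,0],[0,0,0],[0,0,0]],"twist":[[0,0,1.75],[0,0,1.75],[0,0,1.75],[0,0,1.75],[0,0,1.75],[0,0,1.75],[0,0,1.75],[0,0,1.75]]}' 40
python3 - <<'E'
from h import *
s=bot.observe();print(s["ee_pos"],s["wrist_force"],s["ft_torque"])
E
```

```text
clock: 7.67
ee_pos: [0.6095, 0.1649, 0.1709]
ee_rot: [3.141, 0.003, 2.896]
wrist_force: [0.8, -1.1, 4.8]
finger_gap: 0.0488
gripper_force: 42.8
clock: 8.33
ee_pos: [0.6095, 0.1648, 0.1709]
ee_rot: [3.141, 0.003, 2.652]
wrist_force: [1.0, -1.4, 4.9]
finger_gap: 0.0489
gripper_force: 42.7
[0.60951414 0.16477743 0.17089648] [ 1.03386252 -1.39951419  4.9488353 ] [-0.34342953 -0.07422498  0.20769306]
```

```bash
python3 -m pendant '{"grip":[1,1,1,1,1,1,1,1],"delta_pos":[[0,0,0],[0,0,0],[0,0,0],[0,0,0],[0,0,0],[0,0,0],[0,0,0],[0,0,0]],"twist":[[0,0,1.75],[0,0,1.75],[0,0,1.75],[0,0,1.75],[0,0,1.75],[0,0,1.75],[0,0,1.75],[0,0,1.75]]}' 40
python3 -m pendant '{"grip":[1,1,1,1,1,1,1,1],"delta_pos":[[0,0,0],[0,0,0],[0,0,0],[0,0,0],[0,0,0],[0,0,0],[0,0,0],[0,0,0]],"twist":[[0,0,1.75],[0,0,1.75],[0,0,1.75],[0,0,1.75],[0,0,1.75],[0,0,1.75],[0,0,1.75],[0,0,1.75]]}' 40
```

```text
clock: 9.0
ee_pos: [0.6081, 0.1651, 0.1691]
ee_rot: [-3.141, -0.0, 2.407]
wrist_force: [-0.1, -0.8, -2.1]
finger_gap: 0.0489
gripper_force: 42.2
clock: 9.67
ee_pos: [0.6092, 0.1647, 0.1709]
ee_rot: [3.14, 0.002, 2.163]
wrist_force: [-0.4, -0.2, 4.6]
finger_gap: 0.049
gripper_force: 42.8
```

A natch hole lies around yaw 2.41, where the force dropped to weight only and the top rides on both sides. Going back and lowering gently.

```bash
python3 -m pendant '{"grip":[1,1,1,1,1,1,1,1],"delta_pos":[[0,0,0],[0,0,0],[0,0,0],[0,0,0],[0,0,0.001],[0,0,0.001],[0,0,0.001],[0,0,0]],"twist":[[0,0,-3.5],[0,0,-3.5],[0,0,-3.5],[0,0,-3.5],[0,0,0],[0,0,0],[0,0,0],[0,0,0]]}' 40
python3 - <<'E'
from h import *
s=bot.observe();print(s["ee_pos"],s["ee_rot"],s["wrist_force"],s["ft_torque"])
E
```

```text
clock: 10.33
ee_pos: [0.608, 0.1651, 0.1658]
ee_rot: [-3.141, -0.0, 2.407]
wrist_force: [-1.2, 0.0, -1.8]
finger_gap: 0.0487
gripper_force: 42.1
[0.6079718  0.1651228  0.16579738] [-3.14103245e+00 -4.94900285e-04  2.40723963e+00] [-1.24663352  0.00809662 -1.78031859] [-0.04970825 -0.03761221  0.03231961]
```

```bash
python3 -m pendant '{"grip":[1,1,1,1,1,1,1,1],"delta_pos":[[0,0,0.0005],[0,0,0.0005],[0,0,0.0005],[0,0,0],[0,0,0],[0,0,0],[0,0,0],[0,0,0]],"twist":[[0,0,0],[0,0,0],[0,0,0],[0,0,0],[0,0,0],[0,0,0],[0,0,0],[0,0,0]]}' 40
python3 - <<'E'
from h import *
s=bot.observe();print(s["ee_pos"],s["ee_rot"],s["wrist_force"],s["ft_torque"])
E
```

```text
clock: 11.0
ee_pos: [0.6083, 0.165, 0.1648]
ee_rot: [-3.141, 0.0, 2.408]
wrist_force: [-1.5, -2.3, -1.1]
finger_gap: 0.0488
gripper_force: 42.2
[0.60826243 0.16499398 0.16482376] [-3.14142319e+00  1.51321636e-04  2.40830936e+00] [-1.4785141  -2.30918747 -1.05986497] [-0.25263225  0.05241752 -0.04655203]
```

```bash
python3 -m pendant '{"grip":[1,1,1,1,1,1,1,1],"delta_pos":[[0,0,0.0005],[0,0,0.0005],[0,0,0],[0,0,0],[0,0,0],[0,0,0],[0,0,0],[0,0,0]],"twist":[[0,0,0],[0,0,0],[0,0,0],[0,0,0],[0,0,0],[0,0,0],[0,0,0],[0,0,0]]}' 40
python3 - <<'E'
from h import *
s=bot.observe();print(s["ee_pos"],s["ee_rot"],s["wrist_force"],s["ft_torque"])
E
```

```text
clock: 11.67
ee_pos: [0.6084, 0.165, 0.1646]
ee_rot: [3.141, 0.001, 2.408]
wrist_force: [-1.9, -2.7, 5.9]
finger_gap: 0.049
gripper_force: 42.9
[0.6084056  0.16498959 0.16462545] [3.14148822e+00 6.25931215e-04 2.40841482e+00] [-1.93479629 -2.74580239  5.91650394] [-0.60146502  0.62702415 -0.11422335]
```

Contact is 6.3 mm below the ride height at the same press, so the top is home. Releasing and backing off.

```bash
python3 -m pendant '{"grip":[0.3,0.1,0,0,0,0,0,0],"delta_pos":[[0,0,0],[0,0,0],[0,0,0],[0,0,0],[0,0,0],[0,0,0],[0,0,-0.01],[0,0,-0.03]],"twist":[[0,0,0],[0,0,0],[0,0,0],[0,0,0],[0,0,0],[0,0,0],[0,0,0],[0,0,0]]}' 40
python3 -m pendant '{"grip":[0,0,0,0,0,0,0,0],"delta_pos":[[0,0,-0.03],[0,0,-0.02],[0,0,-0.005],[0,0,0],[0,0,0],[0,0,0],[0,0,0],[0,0,0]],"twist":[[0,0,0],[0,0,0],[0,0,0],[0,0,0],[0,0,0],[0,0,7],[0,0,7],[0,0,7]]}' 40
python3 - <<'E'
from h import *
im,d,W,s=wrist_pts("w3");p=s["ee_pos"];print(s["clock"],p,s["ee_rot"],s["wrist_force"],s["q"])
for z,R in((.161,.058),(.195,.025)):print(circ(W,.608,.165,z,R))
print("narrow",circ(W,.46,-.237,.0565,.019))
q=W[(np.hypot(W[:,0]-.608,W[:,1]-.165)<.053)&(abs(W[:,2]-.161)<.006)];A=np.c_[q[:,:2]-[.608,.165],np.ones(len(q))];print("plane",np.linalg.lstsq(A,q[:,2],rcond=None)[0].round(4))
E
```

```text
clock: 12.33
ee_pos: [0.6052, 0.1649, 0.1995]
ee_rot: [-3.135, -0.007, 2.408]
wrist_force: [-0.5, -0.2, -0.8]
finger_gap: 0.0856
gripper_force: 0.0
clock: 13.0
ee_pos: [0.607, 0.165, 0.2562]
ee_rot: [-3.138, -0.002, 2.036]
wrist_force: [-0.1, 0.1, 0.0]
finger_gap: 0.0854
gripper_force: 0.0
13.0 [0.60703615 0.16502979 0.25619657] [-3.13772375e+00 -1.59950791e-03  2.03584475e+00] [-0.0766565   0.05253885  0.00689916] [ 7.70644086e-02  2.83452979e-01  1.43249624e+00  1.70898581e-05
  1.42982990e+00 -3.87989549e-01]
(15757, array([0.608 , 0.1666, 0.0584, 0.1608]))
(3974, array([0.608 , 0.1667, 0.0256, 0.1946]))
narrow 0
plane [-0.     -0.0016  0.161 ]
```

top_wide is home: disc top at 0.161 = 145 + 16 mm, and it is level. Now top_narrow.

```bash
python3 -m pendant '{"grip":[0,0,0,0,0,0,0,0],"delta_pos":[[0,0,0],[0,0,0],[0,0,0],[0,0,0],[0,0,0],[0,0,0],[0,0,0],[0,0,0]],"twist":[[0,0,-7.04],[0,0,-7.04],[0,0,-7.04],[0,0,-7.04],[0,0,-7.04],[0,0,-7.04],[0,0,-7.04],[0,0,-7.04]]}' 40
python3 -m pendant '{"grip":[0,0,0,0,0,0,0,0],"delta_pos":[[0,0,0],[0.0067,-0.0185,0],[0.0135,-0.037,0],[0.0135,-0.037,0],[0.0135,-0.037,0],[0.0135,-0.037,0],[0.0135,-0.037,0],[0.0135,-0.037,0]],"twist":[[0,0,-7.04],[0,0,0],[0,0,0],[0,0,0],[0,0,0],[0,0,0],[0,0,0],[0,0,0]]}'
python3 -m pendant '{"grip":[0,0,0,0,0,0,0,0],"delta_pos":[[0.0135,-0.037,0.01],[0.0135,-0.037,0.01],[0.0135,-0.037,0.01],[0.012,-0.033,0.02],[0.006,-0.0167,0.03],[0,0,0.03],[0,0,0.015],[0,0,0]],"twist":[[0,0,0],[0,0,0],[0,0,0],[0,0,0],[0,0,0],[0,0,0],[0,0,0],[0,0,0]]}'
python3 - <<'E'
from h import *
im,d,W,s=wrist_pts("w4");p=s["ee_pos"];print(s["clock"],p,s["ee_rot"],s["q"])
print(circ(W,.4605,-.2365,.0565,.019),circ(W,.4605,-.2365,.0225,.046),"mouth",circ(W,.593,-.153,.145,.046))
E
```

```text
clock: 13.72
ee_pos: [0.6073, 0.1651, 0.2567]
ee_rot: [-3.141, -0.003, 3.034]
wrist_force: [0.7, -0.9, -0.0]
finger_gap: 0.0852
gripper_force: 0.0
clock: 14.38
ee_pos: [0.5202, -0.077, 0.2571]
ee_rot: [3.141, -0.003, -3.132]
wrist_force: [0.6, -0.9, -0.3]
finger_gap: 0.0854
gripper_force: 0.0
clock: 15.05
ee_pos: [0.4608, -0.2348, 0.1282]
ee_rot: [3.135, -0.008, -3.134]
wrist_force: [-0.4, 0.4, 0.5]
finger_gap: 0.0852
gripper_force: 0.0
15.05 [ 0.46082442 -0.23478943  0.12817522] [ 3.13460295 -0.0080967  -3.13427191] [-7.01029741e-01  1.80291416e-01  1.83269342e+00  4.49242988e-05
  1.13930406e+00 -2.27913752e+00]
(2284, array([ 0.4603, -0.2368,  0.0196,  0.0559])) (9356, array([ 0.4602, -0.2366,  0.0465,  0.0222])) mouth (1494, array([ 0.5685, -0.1293,  0.0296,  0.1445]))
```

View pics/w4.png

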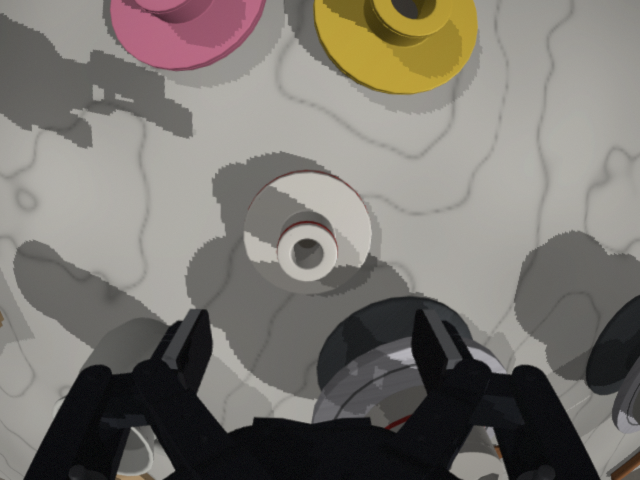

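The wrist view shows top_narrow (white, red line) at (308,235), with its centre at (0.4602, −0.2367); the fingers are clear of the turntable. Descending.

```bash
python3 -m pendant '{"grip":[0,0,0,0,0,0,0,0],"delta_pos":[[0.0006,-0.0019,0.010],[0,0,0.019],[0,0,0.019],[0,0,0.019],[0,0,0.018],[0,0,0.012],[0,0,0.005],[0,0,0.002]],"twist":[[0,0,0],[0,0,0],[0,0,0],[0,0,0],[0,0,0],[0,0,0],[0,0,0],[0,0,0]]}' 35
python3 -m pendant '{"grip":[1,1,1,1,1,1,1,1],"delta_pos":[[0,0,0],[0,0,0],[0,0,0],[0,0,0],[0,0,0],[0,0,0],[0,0,0],[0,0,0]],"twist":[[0,0,0],[0,0,0],[0,0,0],[0,0,0],[0,0,0],[0,0,0],[0,0,0],[0,0,0]]}' 35
```

```text
clock: 15.77
ee_pos: [0.4641, -0.2387, 0.0295]
ee_rot: [3.141, -0.0, -3.135]
wrist_force: [-0.5, -0.1, -0.4]
finger_gap: 0.0851
gripper_force: 0.0
clock: 16.43
ee_pos: [0.4646, -0.2395, 0.0308]
ee_rot: [-3.14, 0.001, -3.135]
wrist_force: [-0.9, 0.2, 7.3]
finger_gap: 0.0369
gripper_force: 34.8
```

The tool sits 4 mm off-centre and a bit high, so I'll open, correct and regrasp.

```bash
python3 -m pendant '{"grip":[0.3,0.1,0,0,0,0,0,0],"delta_pos":[[0,0,0],[0,0,0],[0,0,0],[0.0022,0,0],[0.0022,0,0.002],[0,0,0.002],[0,0,0.0015],[0,0,0]],"twist":[[0,0,0],[0,0,0],[0,0,0],[0,0,0],[0,0,0],[0,0,0],[0,0,0],[0,0,0]]}' 35
python3 -m pendant '{"grip":[1,1,1,1,1,1,1,1],"delta_pos":[[0,0,0],[0,0,0],[0,0,0],[0,0,0],[0,0,0],[0,0,0],[0,0,0],[0,0,0]],"twist":[[0,0,0],[0,0,0],[0,0,0],[0,0,0],[0,0,0],[0,0,0],[0,0,0],[0,0,0]]}' 35
python3 -m pendant '{"grip":[1,1,1,1,1,1,1,1],"delta_pos":[[0,0,-0.006],[0,0,-0.015],[0,0,-0.03],[0,0,-0.034],[0,0,-0.034],[0,0,-0.034],[0,0,-0.018],[0,0,-0.009]],"twist":[[0,0,0],[0,0,0],[0,0,0],[0,0,0],[0,0,0],[0,0,0],[0,0,0],[0,0,0]]}' 35
python3 - <<'E'
from h import *
im,d,W,s=wrist_pts("w5");p=s["ee_pos"];print(s["clock"],p,s["ee_rot"],s["wrist_force"],s["finger_gap"])
print("disc",circ(W,p[0],p[1],p[2]-.0033,.046,.009),"mouth",circ(W,.593,-.153,.145,.046))
E
```

```text
clock: 17.1
ee_pos: [0.4592, -0.2386, 0.0238]
ee_rot: [3.141, -0.001, -3.136]
wrist_force: [0.0, 0.4, -0.0]
finger_gap: 0.0851
gripper_force: 0.0
clock: 17.77
ee_pos: [0.4597, -0.2391, 0.0245]
ee_rot: [-3.141, 0.0, -3.135]
wrist_force: [-0.3, -0.1, 2.4]
finger_gap: 0.0371
gripper_force: 34.9
clock: 18.43
ee_pos: [0.4607, -0.2397, 0.2079]
ee_rot: [-3.138, 0.004, -3.135]
wrist_force: [0.9, 0.0, -1.3]
finger_gap: 0.037
gripper_force: 35.4
18.4333 [ 0.4606533  -0.23966138  0.20788646] [-3.13831896  0.00389744 -3.13524425] [ 0.90159585  0.03375326 -1.25130467] 0.03699771076292365
disc (15211, array([ 0.4619, -0.2389,  0.0468,  0.2054])) mouth (535, array([ 0.5972, -0.1557,  0.0453,  0.1438]))
```

View pics/w5.png

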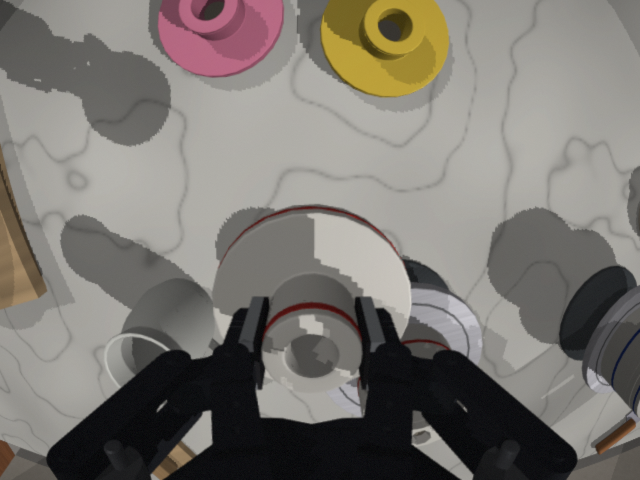

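top_narrow is held centred and level, with its collar at (312,350). Carrying it over the narrow mould.

```bash
python3 -m pendant '{"grip":[1,1,1,1,1,1,1,1],"delta_pos":[[-0.0083,0.0054,0],[-0.0165,0.0108,0],[-0.0231,0.0151,0],[-0.0264,0.0173,0],[-0.0264,0.0173,0],[-0.0165,0.0108,0],[-0.0099,0.0065,0],[-0.005,0.0032,0]],"twist":[[0,0,0],[0,0,0],[0,0,0],[0,0,0],[0,0,0],[0,0,0],[0,0,0],[0,0,0]]}' 35
python3 -m pendant '{"grip":[1,1,1,1,1,1,1,1],"delta_pos":[[0,0,0.01],[0,0,0.01],[0,0,0.007],[0,0,0.004],[0,0,0.001],[0,0,0],[0,0,0],[0,0,0]],"twist":[[0,0,0],[0,0,0],[0,0,0],[0,0,0],[0,0,0],[0,0,0],[0,0,0],[0,0,0]]}' 35
```

```text
clock: 19.15
ee_pos: [0.5912, -0.1496, 0.2015]
ee_rot: [3.14, -0.004, -3.134]
wrist_force: [-0.1, 0.9, -1.2]
finger_gap: 0.037
gripper_force: 35.5
clock: 19.82
ee_pos: [0.5914, -0.1521, 0.173]
ee_rot: [-3.141, 0.001, -3.136]
wrist_force: [0.6, -0.3, -0.8]
finger_gap: 0.0373
gripper_force: 35.5
```

Correct +0.9 mm in x and −0.9 mm in y, then descend to contact.

```bash
python3 -m pendant '{"grip":[1,1,1,1,1,1,1,1],"delta_pos":[[-0.0009,-0.0009,0.001],[0,0,0.001],[0,0,0.0005],[0,0,0.0005],[0,0,0.0005],[0,0,0],[0,0,0],[0,0,0]],"twist":[[0,0,0],[0,0,0],[0,0,0],[0,0,0],[0,0,0],[0,0,0],[0,0,0],[0,0,0]]}' 35
python3 - <<'E'
from h import *
s=bot.observe();print(s["ee_pos"],s["wrist_force"],s["ft_torque"],s["q"][5])
E
```

```text
clock: 20.48
ee_pos: [0.5922, -0.1526, 0.1695]
ee_rot: [-3.141, 0.001, -3.135]
wrist_force: [-1.6, 0.4, 5.1]
finger_gap: 0.0372
gripper_force: 36.0
[ 0.5922482  -0.15261479  0.16950215] [-1.64389149  0.39695076  5.09750134] [0.16153233 0.36595769 0.01630489] -2.0230491936655857
```

```bash
python3 -m pendant '{"grip":[1,1,1,1,1,1,1,1],"delta_pos":[[0,0,0],[0,0,0],[0,0,0],[0,0,0],[0,0,0],[0,0,0],[0,0,0],[0,0,0]],"twist":[[0,0,2],[0,0,2],[0,0,2],[0,0,2],[0,0,2],[0,0,2],[0,0,2],[0,0,2]]}' 35
python3 -m pendant '{"grip":[1,1,1,1,1,1,1,1],"delta_pos":[[0,0,0],[0,0,0],[0,0,0],[0,0,0],[0,0,0],[0,0,0],[0,0,0],[0,0,0]],"twist":[[0,0,2],[0,0,2],[0,0,2],[0,0,2],[0,0,2],[0,0,2],[0,0,2],[0,0,2]]}' 35
python3 - <<'E'
from h import *
s=bot.observe();print(s["ee_pos"],s["wrist_force"],s["ft_torque"],s["q"][5])
E
```

```text
clock: 21.15
ee_pos: [0.5926, -0.1528, 0.1695]
ee_rot: [-3.141, 0.002, 2.867]
wrist_force: [-1.1, 0.4, 5.0]
finger_gap: 0.0374
gripper_force: 36.1
clock: 21.82
ee_pos: [0.5927, -0.1528, 0.1695]
ee_rot: [3.141, 0.002, 2.588]
wrist_force: [-0.6, 0.3, 4.1]
finger_gap: 0.0371
gripper_force: 36.0
[ 0.59267233 -0.15282208  0.1695198 ] [-0.62235172  0.28514266  4.13435407] [-0.03114792  0.09254432  0.15087498] -1.4630446187639428
```

```bash
python3 -m pendant '{"grip":[1,1,1,1,1,1,1,1],"delta_pos":[[0,0,0],[0,0,0],[0,0,0],[0,0,0],[0,0,0],[0,0,0],[0,0,0],[0,0,0]],"twist":[[0,0,2],[0,0,2],[0,0,2],[0,0,2],[0,0,2],[0,0,2],[0,0,2],[0,0,2]]}' 35
python3 -m pendant '{"grip":[1,1,1,1,1,1,1,1],"delta_pos":[[0,0,0],[0,0,0],[0,0,0],[0,0,0],[0,0,0],[0,0,0],[0,0,0],[0,0,0]],"twist":[[0,0,2],[0,0,2],[0,0,2],[0,0,2],[0,0,2],[0,0,2],[0,0,2],[0,0,2]]}' 35
python3 - <<'E'
from h import *
s=bot.observe();print(s["ee_pos"],s["wrist_force"],s["ft_torque"],s["q"][5])
E
```

```text
clock: 22.48
ee_pos: [0.5919, -0.1524, 0.1682]
ee_rot: [-3.142, -0.0, 2.308]
wrist_force: [0.0, 0.7, -1.6]
finger_gap: 0.0372
gripper_force: 35.5
clock: 23.15
ee_pos: [0.5925, -0.1531, 0.1688]
ee_rot: [3.141, 0.002, 2.029]
wrist_force: [0.9, -1.4, 2.6]
finger_gap: 0.0371
gripper_force: 35.8
[ 0.59248566 -0.15307161  0.16875977] [ 0.8986263  -1.37394527  2.62954827] [-0.28295888 -0.06486336  0.20095838] -0.9046153399384558
```

The hole centre is near yaw 2.245, since at 2.029 the top is just starting to sink. Turning back 12.3° and lowering.

```bash
python3 -m pendant '{"grip":[1,1,1,1,1,1,1,1],"delta_pos":[[0,0,0],[0,0,0],[0,0,0],[0,0,0],[0,0,0.001],[0,0,0.001],[0,0,0.001],[0,0,0]],"twist":[[0,0,-3.1],[0,0,-3.1],[0,0,-3.1],[0,0,-3],[0,0,0],[0,0,0],[0,0,0],[0,0,0]]}' 35
python3 - <<'E'
from h import *
s=bot.observe();print(s["ee_pos"],s["ee_rot"],s["wrist_force"],s["ft_torque"])
E
```

```text
clock: 23.82
ee_pos: [0.5919, -0.1526, 0.1653]
ee_rot: [-3.141, -0.0, 2.244]
wrist_force: [0.2, -0.2, -1.2]
finger_gap: 0.0371
gripper_force: 35.5
[ 0.59189622 -0.15258052  0.16530735] [-3.14133083e+00 -2.28093632e-04  2.24435909e+00] [ 0.20695518 -0.15410924 -1.1972714 ] [-0.01537024 -0.03305872 -0.05144834]
```

Free so far (4.2 mm sunk); home is expected at about 0.163.

```bash
python3 -m pendant '{"grip":[1,1,1,1,1,1,1,1],"delta_pos":[[0,0,0.0005],[0,0,0.0005],[0,0,0.0005],[0,0,0.0005],[0,0,0],[0,0,0],[0,0,0],[0,0,0]],"twist":[[0,0,0],[0,0,0],[0,0,0],[0,0,0],[0,0,0],[0,0,0],[0,0,0],[0,0,0]]}' 35
python3 - <<'E'
from h import *
s=bot.observe();print(s["ee_pos"],s["ee_rot"],s["wrist_force"],s["ft_torque"])
E
```

```text
clock: 24.48
ee_pos: [0.5922, -0.1528, 0.164]
ee_rot: [3.141, 0.001, 2.245]
wrist_force: [0.9, -1.9, 0.5]
finger_gap: 0.0371
gripper_force: 35.6
[ 0.59222846 -0.15279291  0.16401966] [3.14143223e+00 7.80912157e-04 2.24532479e+00] [ 0.94540608 -1.91659564  0.45925445] [-0.38182705 -0.18620266 -0.00576717]
```

```bash
python3 -m pendant '{"grip":[1,1,1,1,1,1,1,1],"delta_pos":[[-0.0007,-0.0002,0],[0,0,0.0004],[0,0,0.0004],[0,0,0],[0,0,0],[0,0,0],[0,0,0],[0,0,0]],"twist":[[0,0,0],[0,0,0],[0,0,0],[0,0,0],[0,0,0],[0,0,0],[0,0,0],[0,0,0]]}' 35
python3 - <<'E'
from h import *
s=bot.observe();print(s["ee_pos"],s["ee_rot"],s["wrist_force"],s["ft_torque"])
E
```

```text
clock: 25.15
ee_pos: [0.5925, -0.1532, 0.1632]
ee_rot: [3.141, 0.0, 2.245]
wrist_force: [1.8, -0.9, 1.6]
finger_gap: 0.0372
gripper_force: 35.9
[ 0.59250601 -0.15323842  0.16322675] [3.14122737e+00 4.16750333e-04 2.24541930e+00] [ 1.78619451 -0.89643932  1.6351519 ] [-0.04416463 -0.24241695 -0.09618715]
```

```bash
python3 -m pendant '{"grip":[1,1,1,1,1,1,1,1],"delta_pos":[[-0.0004,0.0004,0],[0,0,0.0004],[0,0,0.0003],[0,0,0],[0,0,0],[0,0,0],[0,0,0],[0,0,0]],"twist":[[0,0,0],[0,0,0],[0,0,0],[0,0,0],[0,0,0],[0,0,0],[0,0,0],[0,0,0]]}' 35
python3 - <<'E'
from h import *
s=bot.observe();print(s["ee_pos"],s["ee_rot"],s["wrist_force"],s["ft_torque"])
E
```

```text
clock: 25.82
ee_pos: [0.5926, -0.1533, 0.1632]
ee_rot: [-3.141, -0.0, 2.246]
wrist_force: [-2.9, 0.6, 8.2]
finger_gap: 0.0376
gripper_force: 36.6
[ 0.5926088  -0.15325775  0.1632104 ] [-3.14115831e+00 -1.97660304e-04  2.24559519e+00] [-2.90431906  0.58845441  8.17311582] [ 0.21056513  0.40144055 -0.03592073]
```

It has come to a firm stop at 0.1632, so it is home. Release, retreat and check both.

```bash
python3 -m pendant '{"grip":[0.3,0.1,0,0,0,0,0,0],"delta_pos":[[0,0,0],[0,0,0],[0,0,0],[0,0,0],[0,0,0],[0,0,0],[0,0,-0.01],[0,0,-0.03]],"twist":[[0,0,0],[0,0,0],[0,0,0],[0,0,0],[0,0,0],[0,0,0],[0,0,0],[0,0,0]]}' 35
python3 -m pendant '{"grip":[0,0,0,0,0,0,0,0],"delta_pos":[[0,0,-0.03],[0,0,-0.02],[0,0,-0.01],[0,0,0],[0,0,0],[0,0,0],[0,0,0],[0,0,0]],"twist":[[0,0,0],[0,0,0],[0,0,0],[0,0,0],[0,0,0],[0,0,0],[0,0,0],[0,0,0]]}'
python3 - <<'E'
from h import *
im,d,W,s=wrist_pts("w6");p=s["ee_pos"];print(s["clock"],p,s["finger_gap"])
def chk(W,x,y,R):
    q=W[(np.hypot(W[:,0]-x,W[:,1]-y)<R-.004)&(abs(W[:,2]-.161)<.007)];A=np.c_[q[:,:2]-[x,y],np.ones(len(q))]
    print(circ(W,x,y,.161,R),circ(W,x,y,.195,.02 if R<.05 else .025),"plane",len(q),np.linalg.lstsq(A,q[:,2],rcond=None)[0].round(4))
chk(W,.5935,-.1525,.046)
im,d=vision.snapshot("top");c=vision.calibration("top");v,u=np.mgrid[:480,:640]
X=np.stack([(u-c["cx"])/c["fx"]*d,(v-c["cy"])/c["fy"]*d,d],-1).reshape(-1,3)[d.ravel()>0];T=(X-np.array(c["t"]))@np.array(c["R"])
chk(T,.5935,-.1525,.046);chk(T,.608,.1655,.058)
cv2.imwrite("pics/end.png",im[:,:,::-1])
E
```

```text
clock: 26.48
ee_pos: [0.59, -0.152, 0.1981]
ee_rot: [-3.138, -0.008, 2.245]
wrist_force: [0.4, -0.8, -0.9]
finger_gap: 0.0855
gripper_force: 0.0
clock: 27.15
ee_pos: [0.5921, -0.153, 0.2604]
ee_rot: [-3.14, -0.003, 2.245]
wrist_force: [-1.0, 0.2, 0.4]
finger_gap: 0.0856
gripper_force: 0.0
27.15 [ 0.59212399 -0.15295777  0.26043839] 0.08555347747553073
(9603, array([ 0.5934, -0.1527,  0.0464,  0.1608])) (2403, array([ 0.5934, -0.1528,  0.0197,  0.1945])) plane 7574 [-0.0006 -0.0003  0.161 ]
(400, array([ 0.6064, -0.1656,  0.0394,  0.1596])) (120, array([ 0.5945, -0.1543,  0.0188,  0.1932])) plane 324 [-0.0218  0.018   0.1604]
(2310, array([0.607 , 0.1649, 0.0585, 0.1596])) (436, array([0.6066, 0.1658, 0.0257, 0.1932])) plane 1918 [-0.0018  0.0002  0.1598]
```

View pics/end.png

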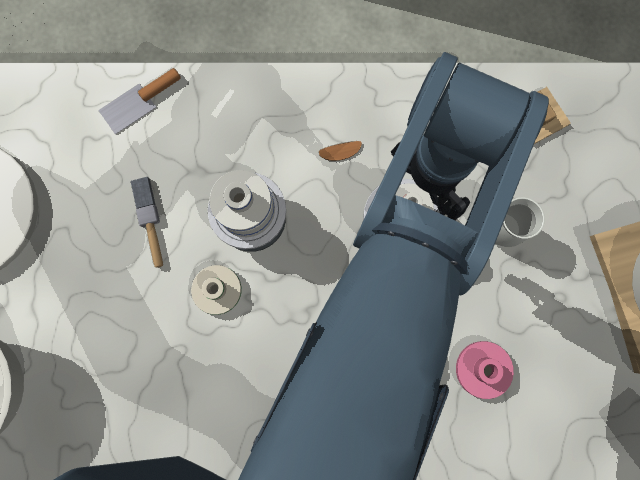

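The final picture shows the wide mould closed at (240,200). The odd top (216,289), brush, rib and jug are unmoved. The wrist camera puts the narrow top at 0.161 and level within 0.001, and the gripper is clear.

```bash
python3 -c "
from workcell import ticket
print(ticket.hand_in())"
```

```text
the job is handed in; nothing more can be done
None
```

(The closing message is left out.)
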